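Pack the turbo pipe kit into its divided tote

ROBOT

A 6-joint arm with a two-finger parallel gripper is mounted at the origin on the work surface. World frame = base frame: x ahead of the robot, y to its left, z up, the work surface at z = 0. Lengths are in m, angles in rad, forces in N, time in s.
With the tool pointing down it reaches from about 0.375 to 0.9 m from the base axis. Payload 3.1 kg.
Tool frame: the origin (TCP) lies at the very end of the fingers, on their centre line; the grasp point (between the pads) lies 19 mm behind it (grip_depth is the distance from the TCP to the grasp point, in m); z points along the fingers, y is the line along which they close (so a half turn about z gives the same grasp; the last joint's range is limited). The gripper opens to 85 mm and grips with 20 to 120 N. Pads are 22 mm wide; open, the fingers measure 114 mm over their backs; the gripper's body (76 mm by 85 mm) begins 54 mm behind the grasp point. The pads swing forward as they close: fully open they stand 13 mm farther back than shut.
Start: joints at [0.925, 0.527, 1.433, -0, 1.181, -0.178], TCP at [0.281, 0.558, 0.231] pointing down, gripper open.
Joint ranges: [-3.08, 3.08], [-0.75, 2.2], [0.22, 2.44], [-1.43, 4.57], [0, 2.65], [-2.85, 2.85]. Speed limits (rad/s): [2.79, 2.79, 3.14, 3.14, 3.14, 3.14].

INTERFACE

Orientations are given as a unit quaternion [x, y, z, w].
In Python, from station import * gives the robot as it stands.
- The arm moves only by the tool apply_moves, never from a script. Its argument "plan" is a list of rows, each a list of 7 numbers: the shift along the tool's x, y, z in m, then the turn, a rotation vector about the tool's x, y, z in rad, then the gripper command: -1 is fully open, 1 is shut, values between are in proportion. In form: [[dx, dy, dz, wx, wy, wz, jaw], ...]. A call has 1 to 8 rows; each row shifts and turns the commanded pose from where the row before left it, along the tool's axes as they then stand; what a row does not reach is not made up. A row lasts 1/8 s, in which the tool goes at most 62.5 mm and 10.7 degrees, less where a joint would pass 70% of its speed; a pose out of reach is approached as far as the arm can. A call is refused whole if a number of a shift passes 0.0625 or a number of a turn 0.188, either way. A call with a gripper value outside its range is refused whole. The fingers move at their own pace and stop on an object; "force" is the grip in N (left out, the last holds). Time passes only in rows, so rows that do not move let the fingers close. It gives the time, the measured TCP pose, the force, the opening and the grip force at its end, in the units of the state.
- sense(): the state, without advancing time (a new reading comes with each control period).
- snapshot(name): name is "scene" or "side" or "wrist"; returns the picture (400x640x3 uint8, red, green, blue); there is no depth.
- calibration(name): a dict with "camera_matrix" (3x3 intrinsics, pixels), "R" (3x3) and "t" (3): a world point X has camera coordinates R X + t; the wrist camera has in their place "mount" (4x4, takes a point from camera to tool coordinates, whose origin is the TCP and whose axes are the flange's). Camera axes: x right, y down, z forward; pixel columns grow to the right and rows downward; lengths in m; the calibration is good to about 2 mm. A picture is of the moment at which its call begins: read the wrist's pose just before it. calibration takes no time and is no camera call.
- sign_off(): hands the job in; it is judged then, once.
The state is a dict: "t": time; "q": joint angles; "qd": joint speeds; "tau": joint torques, N m; "tcp_pos": TCP position; "tool_rot": TCP orientation; "force": force on the tool from outside, world axes, zero at the start; "ft_torque": the same for the moment, N m; "finger_gap": opening from 0.0 (shut) to 1.0 (fully open); "gripper_force": force on a finger pad.
Only numpy, scipy, OpenCV 4.12 (cv2) and the standard library are available. Lean on these libraries where they do the work, as an engineer would, in place of code of your own. Each camera call takes 0.05 s, during which the arm holds its last target. There are 200 camera calls.

TASK

Pack the three flanged turbo pipes: free the long one by pushing the cradle clamp's red handle through its quarter turn right to the end stop and leave it open, then have all three pipes lying in the blue tote, each fully down in the compartment made for its size. Set every pipe down, do not drop it; the long one must be put down on the bench and taken again round its middle, because the cradle lets you have it only near an end. Leave the tin, tape, meter and tools where they are.

Things in the scene. Friction and masses are not known exactly. Their poses are not given: they have to be found in the camera images.
- pipe_long: The long pipe, bare aluminium: 175 mm long, tube 46 mm in diameter, a square steel flange 62 x 62 x 8 mm on each end. Origin on its axis at mid-length, x along the axis; lying on its flanges the origin is 31 mm up. Starts in the cradle under the clamp, origin within 4 mm of the cradle's middle, 41 mm above the bench; 0.2 to 0.4 kg.
- pipe_medium: The medium pipe, red-painted: 130 mm long, tube 40 mm in diameter, a square steel flange 56 x 56 x 8 mm on each end. Origin on its axis at mid-length, x along the axis; lying on its flanges the origin is 28 mm up. Starts lying on the bench at any yaw within 1.2 rad; this and the other loose pipe may swap places; 0.15 to 0.35 kg.
- pipe_short: The short pipe, dark steel: 95 mm long, tube 34 mm in diameter, a square steel flange 50 x 50 x 7 mm on each end. Origin on its axis at mid-length, x along the axis; lying on its flanges the origin is 25 mm up. Starts lying on the bench at any yaw within 1.2 rad; this and the other loose pipe may swap places; 0.15 to 0.35 kg.
- insert_long: Grey insert in the tote, compartment of the long pipe; fixed, 200 mm (x) by 80 mm. Origin at the centre of its underside, x along the pipe; floor 4 mm, pocket walls to 44 mm above the origin. Pocket 187 mm long, 72 mm wide; no side walls for x from -38 to 38 mm, the gap for fingers: a pipe goes in only if gripped round the tube near its middle.
- insert_medium: Grey insert in the tote, compartment of the medium pipe; fixed, 200 mm (x) by 80 mm. Origin at the centre of its underside, x along the pipe; floor 4 mm, pocket walls to 44 mm above the origin. Pocket 142 mm long, 66 mm wide; no side walls for x from -34 to 34 mm, the gap for fingers: a pipe goes in only if gripped round the tube near its middle.
- insert_short: Grey insert in the tote, compartment of the short pipe; fixed, 200 mm (x) by 80 mm. Origin at the centre of its underside, x along the pipe; floor 4 mm, pocket walls to 44 mm above the origin. Pocket 107 mm long, 60 mm wide; no side walls for x from -28 to 28 mm, the gap for fingers: a pipe goes in only if gripped round the tube near its middle.
- tote: Blue open tote, fixed, 214 mm (x) by 258 mm (y), 62 mm high, wall and floor 5 mm. It holds the three inserts side by side at 82 mm pitch along its y, in varying order. Origin at the centre of its underside. Yaw within 0.2 rad.
- cradle: Fixed cradle, yaw within 0.25 rad. Origin on the bench under the pipe's middle, x along the pipe, z up. U-block 80 mm long (x), 70 mm wide, cheeks to 58 mm high, slot 50 mm wide, floor 18 mm up: the pipe can be gripped only beyond it, near an end, and comes straight up. Base plate x -50 to 50, y -107 to 43, 12 mm thick. Clamp post at y = -72 mm, 44 mm across at its foot.
- clamp (a joint): Swing clamp, rad; turns about the vertical through clamp_pivot, counter-clockwise from above as it opens. Starts at 0 to 0.2: arm across the pipe (90 mm high), red handle along cradle -x. 1.571 is the end stop: arm (82 mm long, 18 wide) along cradle -x, clear of the pipe, handle along cradle -y. Even friction, 0.2 N m; stays where left.
- clamp_grip (a point): Point on the axis of the clamp's red handle, 92 mm from the pivot axis, 106 mm above the bench. The red grip is a level round bar 18 mm in diameter, from 58 to 133 mm from the pivot axis.
- clamp_pivot (a point): Point on the clamp's turning axis, 106 mm above the bench, level with the handle. The hub there is 36 mm in diameter; hub and nut rise to 104 mm.
- tin: Yellow and black tin of assembly paste, standing, 57 mm in diameter, 70 mm high. Loose; not part of the job. Origin at the centre of its underside. Stands between the two loose pipes, which lie about 0.43 and 0.67 m ahead of the robot; the bench between cradle and tote is otherwise clear.
- tape: Roll of cream masking tape lying flat, 100 mm in diameter, 36 mm high. Loose; not part of the job. Origin at the centre of its underside.
- meter: Yellow and grey multimeter lying on its back, 92 x 185 mm, 49 mm high. Loose; not part of the job. Origin at the centre of its underside.
- screwdriver: Screwdriver with orange handle, 210 mm long, lying on the bench. Loose; not part of the job. Origin at the centre of its underside.
- ratchet: Steel ratchet, 206 mm long, up to 46 mm high, lying on the bench. Loose; not part of the job. Origin at the centre of its underside.
- socket: Black deep impact socket, standing, 38 mm in diameter, 60 mm high. Loose; not part of the job. Origin at the centre of its underside.
- pliers: Pliers with red handles, about 180 mm long, lying on the bench. Loose; not part of the job. Origin at the centre of its underside.
Things that resemble listed ones, but are neither listed nor needed, are in the scene too. Several things look just like the pipe_short: the one meant starts farthest to the robot's right.

How it is judged:
By the outcome, as a careful person would: the job done as asked, in the order asked, and still so for the second after the job is handed in, with the robot touching nothing.
It also fails if it takes over 72 s, if anything falls off the work surface, if the arm or the gripper's body presses on something with over 40 N, if the wrist force passes 120 N, or if a joint passes its speed limit or range.

## Working session

There is one attempt and no reset: what is moved stays moved. The work goes in short steps, Python scripts to look and compute and a tool call to move; the robot and the scene stay as the last step left them, time stands still between calls to the robot, and variables do not carry over. Pictures are saved under pics/ and viewed, at most 13 in all, crops included, and the job is handed in when it is done.

Besides the shell and the picture viewer there is one more tool, called after "Emit:" as name([rows], argument=value, ...), one row to a line, values as JSON. apply_moves: Moves the arm, as the interface text tells. Its arguments: {"type":"object","properties":{"plan":{"type":"array"},"force":{"type":"number"}},"required":["plan"]}

```bash
ls; mkdir -p pics
python3 - <<'E'
from station import *
import cv2,numpy as np
np.set_printoptions(precision=4,suppress=True)
s=sense();print(s)
for n in ("scene","side","wrist"):
    im=snapshot(n);cv2.imwrite(f"pics/{n}0.png",im[:,:,::-1]);print(n,calibration(n))
E
```

```text
pics
{'t': 0.0, 'q': array([ 0.9254,  0.5285,  1.4339, -0.    ,  1.1814, -0.1785]), 'qd': array([ 0.0001, -0.0001, -0.0003, -0.0006, -0.0015,  0.0012]), 'tau': array([ -0.0012, -44.2351, -17.8026,  -0.0002,   0.0083,   0.    ]), 'tcp_pos': array([0.2808, 0.5575, 0.2303]), 'tool_rot': array([ 0.2313,  0.9729, -0.001 , -0.0004]), 'force': array([0.0102, 0.1971, 0.0572]), 'ft_torque': array([-0.0262,  0.0257,  0.0022]), 'gripper_force': 0.0, 'finger_gap': 1.003884690731849}
scene {'camera_matrix': array([[421.7985,   0.    , 320.8789],
       [  0.    , 421.7985, 207.6116],
       [  0.    ,   0.    ,   1.    ]]), 'R': array([[ 0.88  ,  0.475 , -0.0048],
       [ 0.3789, -0.708 , -0.596 ],
       [-0.2865,  0.5226, -0.803 ]]), 't': array([-0.44  , -0.0967,  1.6579])}
side {'camera_matrix': array([[394.5775,   0.    , 319.7456],
       [  0.    , 394.5775, 193.9532],
       [  0.    ,   0.    ,   1.    ]]), 'R': array([[ 0.7008, -0.7132, -0.0155],
       [-0.5002, -0.4758, -0.7235],
       [ 0.5086,  0.5148, -0.6902]]), 't': array([-0.2885,  0.3042,  1.177 ])}
wrist {'camera_matrix': array([[309.9934,   0.    , 318.249 ],
       [  0.    , 309.9934, 200.5193],
       [  0.    ,   0.    ,   1.    ]]), 'mount': array([[ 0.0003, -0.9511, -0.3089,  0.0788],
       [ 1.    ,  0.0006, -0.0009, -0.0003],
       [ 0.0011, -0.3089,  0.9511, -0.1415],
       [ 0.    ,  0.    ,  0.    ,  1.    ]])}
```

View pics/scene0.png

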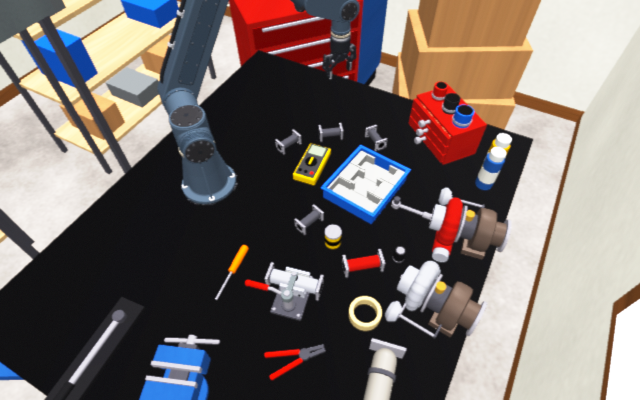

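View pics/side0.png

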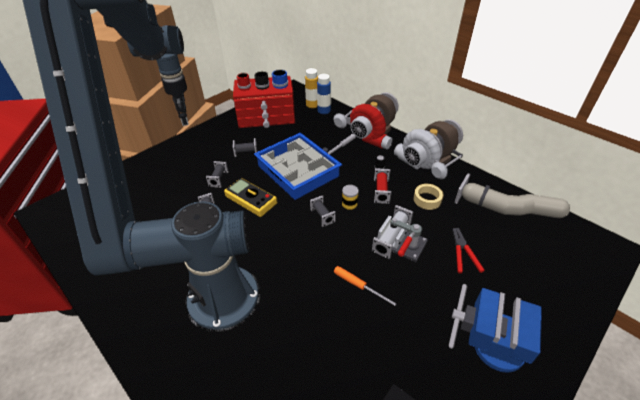

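The scene view shows the cradle with the clamp at about (292,285), the red handle at (257,285) and the tote at (367,182). The red medium pipe is at (364,262), the tin at (333,236) and the target short pipe at (310,219). The look-alikes at (288,141), (331,131) and (376,137) lie further left. In the side view these appear at (398,235) for the cradle, (298,163) for the tote, (382,185) for the red pipe and (322,211) for the short pipe.

```bash
cat > h.py <<'E'
from station import *
import cv2,numpy as np
from scipy.spatial.transform import Rotation as R
np.set_printoptions(precision=4,suppress=True)
def cam(n,s=None):
    c=calibration(n);K=c["camera_matrix"]
    if n=="wrist":
        s=s or sense();M=c["mount"];Rt=R.from_quat(s["tool_rot"]).as_matrix()
        return K,Rt@M[:3,:3],Rt@M[:3,3]+s["tcp_pos"]     # cam->world rot, centre
    return K,c["R"].T,-c["R"].T@c["t"]
def cast(C,uv,z):
    K,Rw,o=C;uv=np.atleast_2d(np.asarray(uv,float))
    d=np.c_[uv,np.ones(len(uv))]@np.linalg.inv(K).T@Rw.T
    return o+d*((z-o[2])/d[:,2])[:,None]
def proj(C,X):
    K,Rw,o=C;p=(np.atleast_2d(X)-o)@Rw@K.T
    return p[:,:2]/p[:,2:]
def down(yaw):  # tool down; tool y (closing line) at angle yaw in world
    y=np.array([np.cos(yaw),np.sin(yaw),0]);z=np.array([0,0,-1.]);x=np.cross(y,z)
    return R.from_matrix(np.c_[x,y,z])
def goto(pos,rot,p0=None,r0=None):
    """per-row total: tool-axis shift with turn done simultaneously is path dependent; give shift in present tool axes & rotvec"""
    s=sense();p0=s["tcp_pos"] if p0 is None else p0;r0=R.from_quat(s["tool_rot"]) if r0 is None else r0
    return r0.inv().apply(np.asarray(pos)-p0),(r0.inv()*rot).as_rotvec()
E
python3 - <<'E'
from h import *
S=cam("scene");D=cam("side")
for n,a,b,z in [("tote",(367,182),(298,163),.06),("cradle",(292,283),(398,228),.05),("short",(310,219),(322,211),.025),("med",(364,262),(382,185),.028),("tin",(333,236),(350,197),.035),("meter",(312,163),(250,195),.04)]:
    print(n,cast(S,a,z)[0],cast(D,b,z)[0])
s=sense();r=R.from_quat(s["tool_rot"]);print(r.as_matrix())
E
```

```text
tote [0.5621 0.2491 0.06  ] [0.535  0.2381 0.06  ]
cradle [ 0.5239 -0.2375  0.05  ] [ 0.538  -0.2368  0.05  ]
short [0.4438 0.0218 0.025 ] [0.4383 0.0145 0.025 ]
med [ 0.6902 -0.0481  0.028 ] [ 0.6882 -0.056   0.028 ]
tin [ 0.5532 -0.0094  0.035 ] [ 0.5514 -0.0166  0.035 ]
meter [0.3244 0.252  0.04  ] [0.3052 0.2498 0.04  ]
[[-0.893   0.45   -0.001 ]
 [ 0.45    0.893  -0.0014]
 [ 0.0003 -0.0017 -1.    ]]
```

Emit:
apply_moves([
  [-0.048, -0.026, -0.015, 0, 0, 0, -1],
  [-0.048, -0.026, -0.015, 0, 0, 0, -1],
  [-0.048, -0.026, -0.015, 0, 0, 0, -1],
  [-0.048, -0.026, -0.015, 0, 0, 0, -1],
  [-0.048, -0.026, -0.015, 0, 0, 0, -1],
  [-0.048, -0.026, -0.015, 0, 0, 0, -1],
  [-0.048, -0.026, -0.015, 0, 0, 0, -1],
  [-0.048, -0.026, -0.015, 0, 0, -0.15, -1],
])

```text
t: 1.15
tcp_pos: [0.5311, 0.198, 0.3516]
tool_rot: [0.156, 0.988, 0.0, -0.0]
force: [1.4, 0.2, -1.3]
finger_gap: 1.001
gripper_force: 0.0
```

Run:
```python
from h import *
import pickle
s=sense();im=snapshot("wrist");cv2.imwrite("pics/w1.png",im[:,:,::-1]);pickle.dump(s,open("w1.pkl","wb"))
print(s["t"],s["tcp_pos"],s["tool_rot"],s["q"])
```

```text
1.15 [0.5311 0.198  0.3516] [ 0.1558  0.9878  0.     -0.0002] [ 0.1596  0.3306  1.4194  0.0002  1.392  -1.0984]
```

View pics/w1.png

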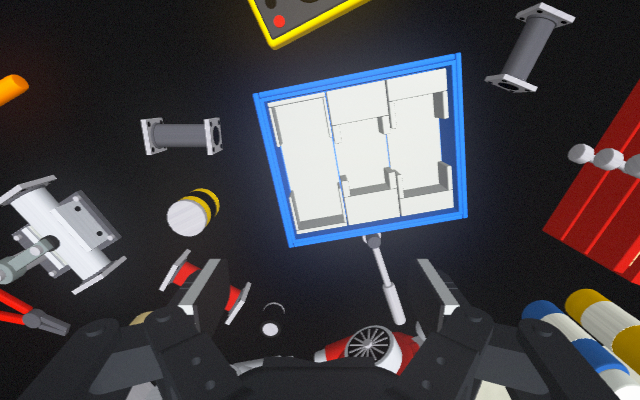

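The wrist view shows the tote whole, with rim corners near (254,95), (460,55), (467,216) and (291,246). The left insert has the longest pocket (long), the middle one the shortest (short), and the right one is medium. The short pipe is at (181,135), the red pipe at (205,285), the tin at (190,212), and the cradle at (60,235).

```bash
cat > tote.py <<'E'
from h import *
import pickle
s=pickle.load(open("w1.pkl","rb"));im=cv2.imread("pics/w1.png");C=cam("wrist",s)
hsv=cv2.cvtColor(im,cv2.COLOR_BGR2HSV);m=cv2.inRange(hsv,(100,120,90),(125,255,255));m[:,480:]=0
c=max(cv2.findContours(m,cv2.RETR_EXTERNAL,cv2.CHAIN_APPROX_NONE)[0],key=cv2.contourArea)
P=cast(C,c[:,0],.062)[:,:2]
r=cv2.minAreaRect((P*1000).astype(np.float32));print("tote rect",r)
b=cv2.boxPoints(r)/1000;e=[b[1]-b[0],b[2]-b[1]];x=min(e,key=np.linalg.norm);x=x*np.sign(x[0])
yaw=np.arctan2(x[1],x[0]);o=np.array(r[0])/1000;y=np.array([-np.sin(yaw),np.cos(yaw)])
print("yaw",yaw,"R,mid,L centres",o-.082*y,o,o+.082*y)
for n,a,z in [("short",[(151,136),(212,135)],.035),("med",[(175,272),(239,303)],.035),("long",[(30,190),(98,275)],.05)]:
    Q=cast(C,a,z)[:,:2];d=Q[1]-Q[0];print(n,Q.mean(0),np.linalg.norm(d),np.arctan2(d[1],d[0]))
E
python3 tote.py
```

```text
tote rect ((551.6082153320312, 260.9952697753906), (273.5838317871094, 229.05917358398438), 82.66316986083984)
yaw -0.12805182 R,mid,L centres [0.5411 0.1797] [0.5516 0.261 ] [0.5621 0.3423]
short [0.4414 0.0169] 0.0890243089209198 1.274464494345927
med [ 0.6883 -0.0526] 0.11957978238017733 0.720726199610085
long [ 0.5244 -0.2148] 0.16007160826798977 0.13774043029821478
```

Emit:
apply_moves([
  [-0.0173, -0.0535, 0.006, 0, 0, 0, -1],
  [-0.0173, -0.0535, 0.006, 0, 0, 0, -1],
  [-0.0173, -0.0535, 0.006, 0, 0, 0, -1],
  [-0.0173, -0.0535, 0.006, 0, 0, 0, -1],
  [-0.0173, -0.0535, 0.006, 0, 0, 0, -1],
  [-0.0173, -0.0535, 0.006, 0, 0, 0, -1],
  [-0.0173, -0.0535, 0.006, 0, 0, -0.15, 1],
  [-0.009, -0.0555, 0.006, 0, 0, -0.15, 1],
])

```text
t: 2.2
tcp_pos: [0.5283, -0.2517, 0.3028]
tool_rot: [0.006, 1.0, 0.0, -0.0]
force: [1.0, -0.0, 0.3]
finger_gap: 0.604
gripper_force: 0.0
```

Run:
```python
from h import *
import pickle
s=sense();im=snapshot("wrist");cv2.imwrite("pics/w2.png",im[:,:,::-1]);pickle.dump(s,open("w2.pkl","wb"))
print(s["t"],s["tcp_pos"],s["tool_rot"],s["q"])
```

```text
2.2 [ 0.5283 -0.2517  0.3028] [ 0.0062  1.      0.0002 -0.0001] [-0.6356  0.3997  1.4466  0.0003  1.2958 -2.194 ]
```

View pics/w2.png

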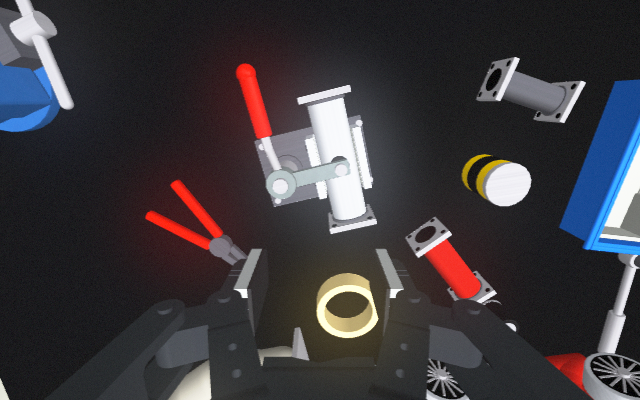

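The wrist view over the cradle shows the red handle from its tip at (246,70) to its root at (266,135), with the hub at (281,184). The long pipe's flanges are at about (325,95) and (352,217). The tape and pliers are clear of the clamp.

Run:
```python
from h import *
import pickle
s=pickle.load(open("w2.pkl","rb"));im=cv2.imread("pics/w2.png");C=cam("wrist",s)
hsv=cv2.cvtColor(im,cv2.COLOR_BGR2HSV);m=cv2.inRange(hsv,(0,150,90),(8,255,255))|cv2.inRange(hsv,(172,150,90),(180,255,255))
m[:,:225]=0;m[:,300:]=0;m[160:]=0
ys,xs=np.nonzero(m);P=cast(C,np.c_[xs,ys],.106)[:,:2];c=P.mean(0);u=np.linalg.svd(P-c,full_matrices=False)[2][0]
if u[0]>0:u=-u
t=(P-c)@u;print("handle c",c,"dir",np.arctan2(u[1],u[0]),"ext",t.min(),t.max(),"root,tip",c+u*t.min(),c+u*t.max())
print("pivot from handle",c+u*(t.max()-.133), "hub px",cast(C,(281,185),.104)[0])
Q=cast(C,[(325,96),(352,214)],.072)[:,:2];d=Q[1]-Q[0];print("pipe",Q.mean(0),np.linalg.norm(d),np.arctan2(d[1],d[0]))
```

```text
handle c [ 0.4486 -0.3188] dir -2.910635113859911 ext -0.038531113146007885 0.036603781724023454 root,tip [ 0.4861 -0.3099] [ 0.413  -0.3271]
pivot from handle [ 0.5424 -0.2967] hub px [ 0.5406 -0.2948  0.104 ]
pipe [ 0.5168 -0.2268] 0.14754641654868678 0.23105458048342292
```

Emit:
apply_moves([
  [0.021, -0.008, 0.053, 0, 0, 0, 1],
  [0.021, -0.008, 0.053, 0, 0, 0, 1],
  [0.021, -0.008, 0.053, 0, 0, 0, 1],
  [0.021, -0.007, 0.053, 0, 0, 0, 1],
  [0, 0, 0, 0, 0, 0, 1],
])

```text
t: 2.88
tcp_pos: [0.4407, -0.2773, 0.088]
tool_rot: [0.01, 1.0, 0.004, -0.004]
force: [0.5, -0.4, -0.5]
finger_gap: 0.002
gripper_force: 0.0
```

Run:
```python
from h import *
s=sense();print(s["tcp_pos"],s["force"],s["finger_gap"])
pv=np.array([.542,-.296]);p=s["tcp_pos"][:2];r=R.from_quat(s["tool_rot"])
for f in np.linspace(-2.911,-1.34,13):
    q=pv+.092*np.array([np.cos(f),np.sin(f)])-.024*np.array([-np.sin(f),np.cos(f)])
    print(round(f,2),r.inv().apply(np.r_[q-p,0])*1000,q);p=q
```

```text
[ 0.4407 -0.2773  0.088 ] [ 0.5458 -0.3599 -0.5044] 0.0022930739198653376
-2.91 [ -6.5965 -16.2471  -0.1764] [ 0.4469 -0.2937]
-2.78 [ -0.7512 -12.4154  -0.1005] [ 0.4475 -0.3061]
-2.65 [ -2.3655 -12.211   -0.1118] [ 0.4496 -0.3183]
-2.52 [ -3.9394 -11.7976  -0.1213] [ 0.4533 -0.3302]
-2.39 [ -5.4458 -11.1823  -0.1287] [ 0.4585 -0.3415]
-2.26 [ -6.859  -10.3756  -0.1338] [ 0.4652 -0.352 ]
-2.13 [-8.1548 -9.3914 -0.1367] [ 0.4731 -0.3616]
-1.99 [-9.311  -8.2464 -0.1373] [ 0.4823 -0.37  ]
-1.86 [-10.3079  -6.9602  -0.1355] [ 0.4925 -0.3772]
-1.73 [-11.1284  -5.555   -0.1314] [ 0.5035 -0.3829]
-1.6 [-11.7584  -4.0547  -0.125 ] [ 0.5152 -0.3872]
-1.47 [-12.1872  -2.4849  -0.1165] [ 0.5273 -0.3899]
-1.34 [-12.4074  -0.8727  -0.106 ] [ 0.5397 -0.3911]
```

Emit:
apply_moves([
  [-0.0065, -0.016, 0, 0, 0, 0, 1],
  [-0.001, -0.0125, 0, 0, 0, 0, 1],
  [-0.0025, -0.012, 0, 0, 0, 0, 1],
  [-0.004, -0.012, 0, 0, 0, 0, 1],
  [-0.0055, -0.011, 0, 0, 0, 0, 1],
  [-0.007, -0.0105, 0, 0, 0, 0, 1],
  [-0.008, -0.0095, 0, 0, 0, 0, 1],
  [-0.0095, -0.008, 0, 0, 0, 0, 1],
])

```text
t: 3.88
tcp_pos: [0.4867, -0.3724, 0.091]
tool_rot: [0.008, 1.0, 0.0, -0.001]
force: [-2.3, 3.3, 0.4]
finger_gap: 0.002
gripper_force: 1.2
```

Emit:
apply_moves([
  [-0.0105, -0.007, 0, 0, 0, 0, 1],
  [-0.011, -0.0055, 0, 0, 0, 0, 1],
  [-0.012, -0.004, 0, 0, 0, 0, 1],
  [-0.012, -0.0025, 0, 0, 0, 0, 1],
  [-0.008, -0.001, 0, 0, 0, 0, 1],
])

```text
t: 4.5
tcp_pos: [0.5407, -0.3933, 0.0915]
tool_rot: [0.008, 1.0, -0.0, 0.0]
force: [-2.7, 1.7, 1.1]
finger_gap: 0.001
gripper_force: 1.2
```

Emit:
apply_moves([
  [-0.005, 0, 0, 0, 0, 0, 1],
  [-0.005, 0.0005, 0, 0, 0, 0, 1],
])

```text
t: 4.75
tcp_pos: [0.5441, -0.393, 0.0913]
tool_rot: [0.007, 1.0, 0.0, -0.007]
force: [-22.0, -2.0, 9.5]
finger_gap: 0.002
gripper_force: 11.4
```

Emit:
apply_moves([
  [0.015, 0, 0, 0, 0, 0, 1],
  [0, 0, -0.055, 0, 0, 0, -1],
  [0, 0, -0.055, 0, 0, 0, -1],
])

```text
t: 5.12
tcp_pos: [0.5353, -0.3929, 0.2023]
tool_rot: [0.009, 1.0, -0.0, 0.001]
force: [-0.3, -0.9, 0.2]
finger_gap: 0.42
gripper_force: 0.0
```

```bash
cat >> h.py <<'E'
def rows(pos,yaw,jaw,n=None,p0=None,r0=None):
    """tool-axis rows from the present pose to pos, closing line at yaw"""
    s=sense();p=s["tcp_pos"] if p0 is None else np.asarray(p0);r=R.from_quat(s["tool_rot"]) if r0 is None else r0
    g=down(yaw);w=(g*r.inv()).as_rotvec();d=np.asarray(pos)-p
    n=n or int(np.ceil(max(np.linalg.norm(d)/.058,np.linalg.norm(w)/.18,1)))
    for i in range(n):
        v=r.inv().apply(d/n);rn=R.from_rotvec(w/n)*r;t=(r.inv()*rn).as_rotvec();r=rn
        print([round(float(a),4) for a in v]+[round(float(a),3) for a in t]+[jaw])
E
python3 - <<'E'
from h import *
s=sense();print(s["tcp_pos"],s["q"],s["force"])
cv2.imwrite("pics/s1.png",snapshot("scene")[200:360,200:440,::-1])
rows([.748,0,.2],2.29,-1)
E
```

```text
[ 0.5353 -0.3929  0.2023] [-0.8016  0.6106  1.358   0.0011  1.171  -2.3552] [-0.3171 -0.8971  0.2309]
[-0.0253, 0.05, 0.0012, -0.002, 0.001, -0.092, -1]
[-0.0297, 0.0475, 0.0013, -0.002, 0.001, -0.092, -1]
[-0.034, 0.0445, 0.0014, -0.002, 0.001, -0.092, -1]
[-0.0379, 0.0412, 0.0014, -0.002, 0.001, -0.092, -1]
[-0.0416, 0.0375, 0.0015, -0.002, 0.001, -0.092, -1]
[-0.0448, 0.0336, 0.0015, -0.002, 0.001, -0.092, -1]
[-0.0477, 0.0293, 0.0015, -0.002, 0.001, -0.092, -1]
[-0.0502, 0.0248, 0.0015, -0.002, 0.001, -0.092, -1]
```

Emit:
apply_moves([
  [-0.025, 0.05, 0.001, 0, 0, -0.092, -1],
  [-0.03, 0.0475, 0.001, 0, 0, -0.092, -1],
  [-0.034, 0.0445, 0.001, 0, 0, -0.092, -1],
  [-0.038, 0.041, 0.001, 0, 0, -0.092, -1],
  [-0.0415, 0.0375, 0.001, 0, 0, -0.092, -1],
  [-0.045, 0.0335, 0.001, 0, 0, -0.092, -1],
  [-0.0475, 0.029, 0.001, 0, 0, -0.092, -1],
  [-0.05, 0.025, 0.001, 0, 0, -0.092, -1],
])

```text
t: 6.18
tcp_pos: [0.7455, 0.0053, 0.1938]
tool_rot: [-0.353, 0.936, -0.001, 0.002]
force: [0.3, -0.2, -0.2]
finger_gap: 1.001
gripper_force: 0.0
```

Run:
```python
from h import *
import pickle
s=sense();im=snapshot("wrist");cv2.imwrite("pics/w3.png",im[:,:,::-1]);pickle.dump(s,open("w3.pkl","wb"))
print(s["t"],s["tcp_pos"],s["tool_rot"],s["q"])
a=cv2.resize(im[:,:,::-1],(600,375));b=cv2.resize(cv2.imread("pics/s1.png"),(330,220))
c=np.zeros((595,600,3),np.uint8);c[:375]=a;c[375:,:330]=b;cv2.imwrite("pics/m3.png",c)
```

```text
6.175 [0.7455 0.0053 0.1938] [-0.3532  0.9355 -0.0007  0.002 ] [-0.1426  0.732   1.1279  0.0008  1.2775 -2.4357]
```

View pics/m3.png

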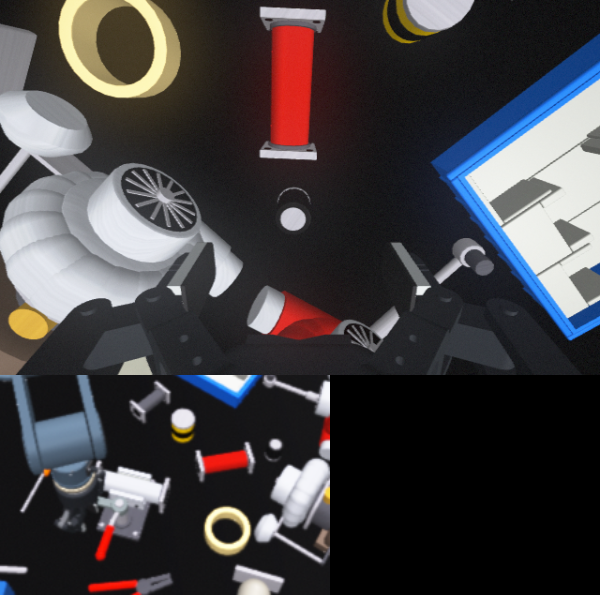

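Lower panel: the clamp is open, with its handle pointing away from the pipe. Upper panel: the red pipe lies under the camera, with its flanges at (293,17) and (288,152) in this reduced picture. The socket is below it at (293,210).

Run:
```python
from h import *
import pickle
s=pickle.load(open("w3.pkl","rb"));im=cv2.imread("pics/w3.png");C=cam("wrist",s)
hsv=cv2.cvtColor(im,cv2.COLOR_BGR2HSV);m=cv2.inRange(hsv,(0,150,60),(8,255,255))|cv2.inRange(hsv,(172,150,60),(180,255,255))
m[180:]=0
ys,xs=np.nonzero(m);P=cast(C,np.c_[xs,ys],.044)[:,:2];c=P.mean(0);u=np.linalg.svd(P-c,full_matrices=False)[2][0];u*=np.sign(u[0])
t=(P-c)@u;a=np.arctan2(u[1],u[0]);print("c",c,c+u*(t.max()+t.min())/2,"axis",a,"len",np.ptp(t),"w",np.ptp((P-c)@[-u[1],u[0]]))
print("flange mids",cast(C,np.array([(293,13),(288,153)])/.9375,.056))
print(s["q"])
rows(np.r_[c,.10],a+np.pi/2,-1);print();rows(np.r_[c,.009],a+np.pi/2,-1,p0=np.r_[c,.10],r0=down(a+np.pi/2))
```

```text
c [ 0.6861 -0.0579] [ 0.6884 -0.056 ] axis 0.6785599046970668 len 0.10709602966009524 w 0.039049935351266954
flange mids [[ 0.6411 -0.0939  0.056 ]
 [ 0.7346 -0.019   0.056 ]]
[-0.1426  0.732   1.1279  0.0008  1.2775 -2.4357]
[0.0316, -0.0039, 0.0309, -0.0, 0.003, 0.017, -1]
[0.0314, -0.0045, 0.031, -0.0, 0.003, 0.017, -1]
[0.0312, -0.005, 0.0311, -0.0, 0.003, 0.017, -1]

[0.0, 0.0, 0.0455, 0.0, 0.0, 0.0, -1]
[0.0, 0.0, 0.0455, 0.0, 0.0, 0.0, -1]
```

Emit:
apply_moves([
  [0.031, -0.004, 0.031, 0, 0.003, 0.017, -1],
  [0.031, -0.0045, 0.031, 0, 0.003, 0.017, -1],
  [0.031, -0.005, 0.031, 0, 0.003, 0.017, -1],
  [0, 0, 0.04, 0, 0, 0, -1],
  [0, 0, 0.04, 0, 0, 0, -1],
  [0, 0, 0.012, 0, 0, 0, -1],
  [0, 0, 0, 0, 0, 0, -1],
])

```text
t: 7.1
tcp_pos: [0.6807, -0.0676, 0.0084]
tool_rot: [-0.328, 0.945, -0.002, -0.004]
force: [-0.2, 0.1, 0.1]
finger_gap: 1.0
gripper_force: 0.0
```

Run:
```python
from h import *
s=sense();print(s["tcp_pos"],s["q"],s["force"],np.degrees(2*np.arctan2(s["tool_rot"][0],s["tool_rot"][1])))
```

```text
[ 0.6807 -0.0676  0.0084] [-0.2588  0.8836  1.3986 -0.0093  0.8642 -2.4915] [-0.2357  0.0733  0.1129] -38.27440479947851
```

Emit:
apply_moves([
  [-0.012, 0.004, 0.001, 0, 0, 0, -1],
  [0, 0, 0, 0, 0, 0, -1],
])

```text
t: 7.35
tcp_pos: [0.6894, -0.056, 0.0094]
tool_rot: [-0.329, 0.944, -0.003, -0.002]
force: [0.5, -0.2, 0.6]
finger_gap: 0.999
gripper_force: 0.0
```

Emit:
apply_moves([
  [0, 0, 0, 0, 0, 0, 1],
  [0, 0, 0, 0, 0, 0, 1],
  [0, 0, 0, 0, 0, 0, 1],
  [0, 0, 0, 0, 0, 0, 1],
  [0, 0, 0, 0, 0, 0, 1],
], force=60)

```text
t: 7.98
tcp_pos: [0.6875, -0.057, 0.0081]
tool_rot: [-0.328, 0.945, -0.002, -0.004]
force: [-0.5, 0.8, 5.1]
finger_gap: 0.451
gripper_force: 60.8
```

Run:
```python
from h import *
s=sense();print(s["tcp_pos"],s["q"],s["force"],s["tool_rot"])
rows([.5621,.3423,.13],1.4428,1,p0=s["tcp_pos"]+[0,0,.12])
```

```text
[ 0.6875 -0.057   0.0081] [-0.2412  0.8896  1.3819 -0.0094  0.8751 -2.4741] [-0.5269  0.8063  5.0643] [-0.3279  0.9447 -0.0017 -0.004 ]
[-0.0186, 0.0489, -0.0004, -0.001, -0.001, 0.1, 1]
[-0.0137, 0.0505, -0.0004, -0.001, -0.001, 0.1, 1]
[-0.0086, 0.0516, -0.0004, -0.001, -0.001, 0.1, 1]
[-0.0034, 0.0522, -0.0003, -0.001, -0.001, 0.1, 1]
[0.0018, 0.0523, -0.0003, -0.001, -0.001, 0.1, 1]
[0.007, 0.0519, -0.0003, -0.001, -0.001, 0.1, 1]
[0.0121, 0.0509, -0.0003, -0.001, -0.001, 0.1, 1]
[0.0171, 0.0495, -0.0002, -0.001, -0.001, 0.1, 1]
```

Emit:
apply_moves([
  [0, 0, -0.03, 0, 0, 0, 1],
  [0, 0, -0.05, 0, 0, 0, 1],
  [0, 0, -0.05, 0, 0, 0, 1],
])

```text
t: 8.35
tcp_pos: [0.6871, -0.0562, 0.1369]
tool_rot: [-0.328, 0.945, -0.001, -0.006]
force: [1.0, 1.1, -2.0]
finger_gap: 0.453
gripper_force: 60.8
```

Emit:
apply_moves([
  [-0.0185, 0.049, 0, 0, 0, 0.1, 1],
  [-0.0135, 0.0505, 0, 0, 0, 0.1, 1],
  [-0.0085, 0.0515, 0, 0, 0, 0.1, 1],
  [-0.0035, 0.052, 0, 0, 0, 0.1, 1],
  [0.002, 0.0525, 0, 0, 0, 0.1, 1],
  [0.007, 0.052, 0, 0, 0, 0.1, 1],
  [0.012, 0.051, 0, 0, 0, 0.1, 1],
  [0.017, 0.0495, 0, 0, 0, 0.1, 1],
])

```text
t: 9.35
tcp_pos: [0.5618, 0.3445, 0.1347]
tool_rot: [0.068, 0.998, -0.004, -0.004]
force: [1.1, -0.4, -3.1]
finger_gap: 0.449
gripper_force: 61.0
```

Run:
```python
from h import *
import pickle
s=sense();im=snapshot("wrist");cv2.imwrite("pics/w4.png",im[:,:,::-1]);pickle.dump(s,open("w4.pkl","wb"))
print(s["t"],s["tcp_pos"],s["tool_rot"],s["q"],s["finger_gap"],s["force"])
```

```text
9.35 [0.5618 0.3445 0.1347] [ 0.0676  0.9977 -0.0036 -0.0042] [ 0.3821  0.6878  1.4152 -0.0034  1.0492 -1.0517] 0.448752477655712 [ 1.1227 -0.3756 -3.0931]
```

View pics/w4.png

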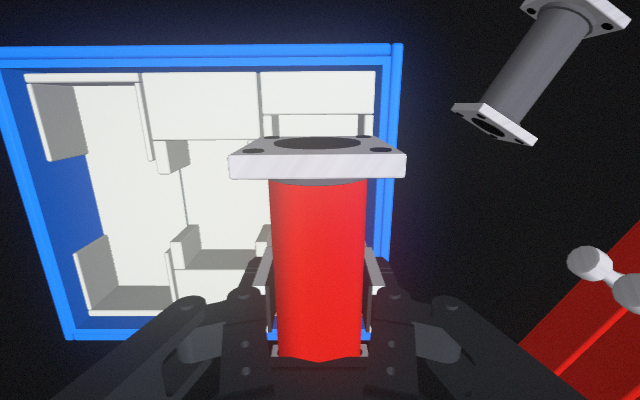

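At hover the wrist view shows the medium pipe held squarely. The insert tops' near edge runs from (25,75) to (375,71), with compartment seams at (142,73) and (259,72), and the medium pocket is the right-hand one.

Run:
```python
from h import *
import pickle
s=pickle.load(open("w4.pkl","rb"));C=cam("wrist",s)
Q=cast(C,[(25,75),(142,73),(259,72),(375,71.5)],.049)[:,:2];print(Q,np.linalg.norm(np.diff(Q,axis=0),axis=1))
d=Q[3]-Q[0];yaw=np.arctan2(-d[0],d[1]);x=np.array([np.cos(yaw),np.sin(yaw)]);print("yaw",yaw,"origin",Q.mean(0)+.1*x)
B=cast(C,[(90,314)],.049)[0,:2];print("far-left",B,(B-(Q.mean(0)+.1*x))@np.c_[x,[-x[1],x[0]]])
r=R.from_quat(s["tool_rot"]).as_matrix();print("tool y yaw",np.arctan2(r[1,1],r[0,1]),r)
f=cast(C,[(229,160),(405,160)],.1347-.008+.056)[:,:2];print("flange near edge top",f,np.linalg.norm(f[1]-f[0]))
```

```text
[[0.4394 0.1559]
 [0.4491 0.2365]
 [0.4594 0.3162]
 [0.4698 0.3946]] [0.0812 0.0804 0.0791]
yaw -0.12650377582656513 origin [0.5536 0.2632]
far-left [0.633  0.1311] [ 0.0955 -0.121 ]
tool y yaw 1.4354920715555246 [[-0.9908  0.1349 -0.0088]
 [ 0.1349  0.9908 -0.0067]
 [ 0.0078 -0.0078 -0.9999]]
flange near edge top [[0.4977 0.3254]
 [0.5049 0.3788]] 0.05386300667548806
```

Emit:
apply_moves([
  [0, -0.001, 0.04, 0, 0, 0, 1],
  [0, 0, 0.03, 0, 0, 0, 1],
  [0, 0, 0.02, 0, 0, 0, 1],
  [0, 0, 0.012, 0, 0, 0, 1],
  [0, 0, 0.008, 0, 0, 0, 1],
  [0, 0, 0, 0, 0, 0, 1],
])

```text
t: 10.15
tcp_pos: [0.5624, 0.3416, 0.026]
tool_rot: [0.066, 0.998, -0.003, -0.003]
force: [0.3, -0.3, -2.1]
finger_gap: 0.449
gripper_force: 61.1
```

Emit:
apply_moves([
  [0, 0.001, 0.004, 0, 0, 0, 1],
  [0, 0, 0.003, 0, 0, 0, 1],
  [0, 0, 0.002, 0, 0, 0, 1],
  [0, 0, 0, 0, 0, 0, 1],
])

```text
t: 10.65
tcp_pos: [0.5626, 0.3429, 0.018]
tool_rot: [0.066, 0.998, -0.003, -0.003]
force: [-1.2, -0.1, 3.6]
finger_gap: 0.452
gripper_force: 63.1
```

Emit:
apply_moves([
  [0, 0, 0, 0, 0, 0, -0.3],
  [0, 0, 0, 0, 0, 0, -0.3],
  [0, 0, -0.03, 0, 0, 0, -0.3],
  [0, 0, -0.05, 0, 0, 0, -0.3],
  [0, 0, -0.06, 0, 0, 0, -0.3],
  [0, 0, -0.04, 0, 0, 0, -0.3],
])

```text
t: 11.4
tcp_pos: [0.5649, 0.3442, 0.2006]
tool_rot: [0.066, 0.998, -0.002, -0.001]
force: [0.5, 0.2, -0.5]
finger_gap: 0.646
gripper_force: 0.0
```

Run:
```python
from h import *
s=sense();print(s["tcp_pos"],s["q"])
rows([.418,-.058,.2],-.30,-1)
```

```text
[0.5649 0.3442 0.2006] [ 0.3799  0.6114  1.3617 -0.0031  1.172  -1.0577]
[0.0093, -0.0418, 0.0003, -0.0, 0.0, 0.174, -1]
[0.0019, -0.0428, 0.0002, -0.0, 0.0, 0.174, -1]
[-0.0055, -0.0425, 0.0002, -0.0, 0.0, 0.174, -1]
[-0.0128, -0.0409, 0.0002, -0.0, 0.0, 0.174, -1]
[-0.0197, -0.038, 0.0002, -0.0, 0.0, 0.174, -1]
[-0.026, -0.0341, 0.0002, -0.0, 0.0, 0.174, -1]
[-0.0315, -0.029, 0.0001, -0.0, 0.0, 0.174, -1]
[-0.036, -0.0232, 0.0001, -0.0, 0.0, 0.174, -1]
[-0.0395, -0.0166, 0.0001, -0.0, 0.0, 0.174, -1]
[-0.0417, -0.0095, 0.0001, -0.0, 0.0, 0.174, -1]
```

Emit:
apply_moves([
  [0.0095, -0.042, 0, 0, 0, 0.174, -1],
  [0.002, -0.043, 0, 0, 0, 0.174, -1],
  [-0.0055, -0.0425, 0, 0, 0, 0.174, -1],
  [-0.013, -0.041, 0, 0, 0, 0.174, -1],
  [-0.0195, -0.038, 0, 0, 0, 0.174, -1],
  [-0.026, -0.034, 0, 0, 0, 0.174, -1],
  [-0.0315, -0.029, 0, 0, 0, 0.174, -1],
  [-0.036, -0.023, 0, 0, 0, 0.174, -1],
])

```text
t: 12.4
tcp_pos: [0.4457, 0.0202, 0.2002]
tool_rot: [0.692, 0.722, -0.004, 0.0]
force: [-0.0, 0.8, -0.5]
finger_gap: 0.998
gripper_force: 0.0
```

Emit:
apply_moves([
  [-0.0395, -0.0165, 0, 0, 0, 0.174, -1],
  [-0.0415, -0.0095, 0, 0, 0, 0.174, -1],
  [0, 0, 0, 0, 0, 0, -1],
])

```text
t: 12.78
tcp_pos: [0.4164, -0.0609, 0.2008]
tool_rot: [0.806, 0.591, -0.004, 0.001]
force: [0.7, 0.4, -0.5]
finger_gap: 1.002
gripper_force: 0.0
```

Run:
```python
from h import *
import pickle
s=sense();im=snapshot("wrist");cv2.imwrite("pics/w5.png",im[:,:,::-1]);pickle.dump(s,open("w5.pkl","wb"))
print(s["t"],s["tcp_pos"],s["tool_rot"],s["q"],s["finger_gap"],s["force"])
```

```text
12.775 [ 0.4164 -0.0609  0.2008] [ 0.8065  0.5912 -0.0042  0.0011] [-0.4061  0.3069  1.9533 -0.0108  0.8839 -0.0936] 1.0016075191190585 [ 0.676   0.416  -0.5413]
```

View pics/w5.png

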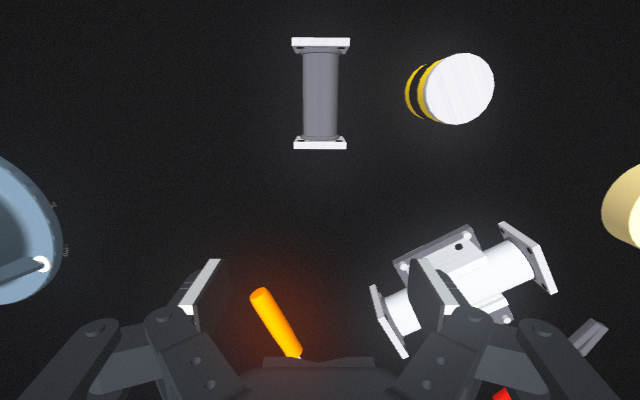

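The short pipe lies under the camera. Its bright flange top edges are centred at about (321,42) and (320,145), and the tin stands clear to the right at (450,88).

Run:
```python
from h import *
import pickle
s=pickle.load(open("w5.pkl","rb"));im=cv2.imread("pics/w5.png");C=cam("wrist",s)
g=cv2.threshold(cv2.cvtColor(im,cv2.COLOR_BGR2GRAY),190,255,0)[1];g[:,:280]=0;g[:,360:]=0;g[170:]=0
n,_,st,ce=cv2.connectedComponentsWithStats(g);k=[i for i in range(1,n) if st[i,4]>100];print(st[k],ce[k])
Q=cast(C,ce[k],.05)[:,:2];d=Q[1]-Q[0];d*=np.sign(d[1]);c=Q.mean(0);a=np.arctan2(d[1],d[0]);print(c,np.linalg.norm(d),a)
rows(np.r_[c,.09],a-np.pi/2,-1,n=4);print(down(a-np.pi/2).as_matrix())
```

```text
[[292  37  58   9 473]
 [294 142  53   7 365]] [[320.0803  41.4144]
 [319.5726 144.9945]]
[0.4418 0.0157] 0.08727185123151346 1.261917568930631
[0.0201, 0.0005, 0.0275, -0.001, 0.002, 0.001, -1]
[0.02, 0.0004, 0.0276, -0.001, 0.002, 0.001, -1]
[0.02, 0.0004, 0.0276, -0.001, 0.002, 0.001, -1]
[0.0199, 0.0003, 0.0277, -0.001, 0.002, 0.001, -1]
[[ 0.304   0.9527  0.    ]
 [ 0.9527 -0.304   0.    ]
 [ 0.      0.     -1.    ]]
```

Emit:
apply_moves([
  [0.02, 0.0005, 0.0275, 0, 0.002, 0, -1],
  [0.02, 0.0005, 0.0275, 0, 0.002, 0, -1],
  [0.02, 0.0005, 0.0275, 0, 0.002, 0, -1],
  [0.02, 0.0005, 0.0275, 0, 0.002, 0, -1],
  [0, 0, 0.04, 0, 0, 0, -1],
  [0, 0, 0.03, 0, 0, 0, -1],
  [0, 0, 0.012, 0, 0, 0, -1],
  [0, 0, 0, 0, 0, 0, -1],
])

```text
t: 13.82
tcp_pos: [0.4411, 0.0176, 0.0076]
tool_rot: [0.805, 0.594, -0.002, -0.002]
force: [-0.3, 0.4, -0.7]
finger_gap: 1.001
gripper_force: 0.0
```

Emit:
apply_moves([
  [-0.0015, 0, 0.001, 0, 0, 0, 1],
  [0, 0, 0, 0, 0, 0, 1],
  [0, 0, 0, 0, 0, 0, 1],
  [0, 0, 0, 0, 0, 0, 1],
  [0, 0, 0, 0, 0, 0, 1],
  [0, 0, 0, 0, 0, 0, 1],
], force=60)

```text
t: 14.58
tcp_pos: [0.4412, 0.0153, 0.008]
tool_rot: [0.805, 0.593, -0.001, -0.001]
force: [-0.5, -0.3, 6.7]
finger_gap: 0.379
gripper_force: 58.9
```

Run:
```python
from h import *
s=sense();p=s["tcp_pos"];print(p,s["q"],s["finger_gap"],s["gripper_force"])
rows([.5525,.262,p[2]+.13],-.127-np.pi/2,1,p0=p+[0,0,.13])
```

```text
[0.4412 0.0153 0.008 ] [-0.2201  0.7329  2.0402  0.0025  0.3713  0.0793] 0.37871858084468474 58.85495066642761
[0.0336, 0.0041, 0.0, -0.0, 0.0, 0.175, 1]
[0.0338, -0.0018, 0.0, -0.0, 0.0, 0.175, 1]
[0.033, -0.0076, 0.0, -0.0, 0.0, 0.175, 1]
[0.0311, -0.0132, 0.0, -0.0, 0.0, 0.175, 1]
[0.0284, -0.0184, 0.0, -0.0, 0.0, 0.175, 1]
[0.0247, -0.0231, 0.0, -0.0, 0.0, 0.175, 1]
[0.0204, -0.027, 0.0, -0.0, 0.0, 0.175, 1]
[0.0154, -0.0301, 0.0, -0.0, 0.0, 0.175, 1]
```

Emit:
apply_moves([
  [0, 0, -0.03, 0, 0, 0, 1],
  [0, 0, -0.05, 0, 0, 0, 1],
  [0, 0, -0.05, 0, 0, 0, 1],
])

```text
t: 14.95
tcp_pos: [0.4405, 0.0153, 0.1382]
tool_rot: [0.805, 0.593, -0.002, -0.003]
force: [1.9, -0.4, -2.3]
finger_gap: 0.375
gripper_force: 60.3
```

Emit:
apply_moves([
  [0.0335, 0.004, 0, 0, 0, 0.175, 1],
  [0.034, -0.002, 0, 0, 0, 0.175, 1],
  [0.033, -0.0075, 0, 0, 0, 0.175, 1],
  [0.031, -0.013, 0, 0, 0, 0.175, 1],
  [0.0285, -0.0185, 0, 0, 0, 0.175, 1],
  [0.0245, -0.023, 0, 0, 0, 0.175, 1],
  [0.0205, -0.027, 0, 0, 0, 0.175, 1],
  [0.0155, -0.03, 0, 0, 0, 0.175, 1],
])

```text
t: 15.95
tcp_pos: [0.5523, 0.2624, 0.1366]
tool_rot: [0.998, -0.068, -0.003, -0.001]
force: [0.7, -0.6, -2.0]
finger_gap: 0.377
gripper_force: 60.5
```

Run:
```python
from h import *
s=sense();p=s["tcp_pos"];print(p,s["tool_rot"],s["q"],s["finger_gap"],s["force"])
rows([.5525,.262,p[2]],-.127-np.pi/2,1)
im=snapshot("wrist");cv2.imwrite("pics/w6.png",im[:,:,::-1])
```

```text
[0.5523 0.2624 0.1366] [ 0.9977 -0.0679 -0.003  -0.0005] [0.2596 0.6281 1.5477 0.0035 0.9712 1.9644] 0.376872216526317 [ 0.7256 -0.5846 -2.0183]
[0.0002, 0.0004, -0.0, -0.001, 0.006, -0.009, 1]
```

View pics/w6.png

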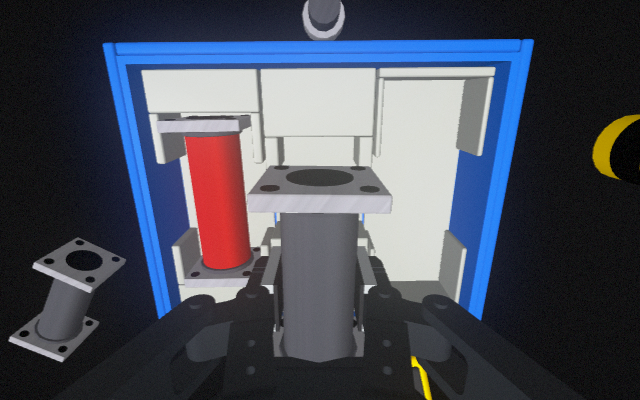

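The medium pipe lies down in its left-hand pocket in this view. The short pipe hangs over the middle pocket, with its flange centred at (320,178) and the seams at (261,69) and (377,69).

Run:
```python
from h import *
C=cam("wrist")
Q=cast(C,[(146,70),(261,69),(377,68.5),(494,68)],.049)[:,:2];d=Q[0]-Q[3];yaw=np.arctan2(-d[0],d[1]);x=np.array([np.cos(yaw),np.sin(yaw)])
print(Q,yaw,"origin",Q.mean(0)-.1*x, "mid seams",Q[1:3].mean(0)-.1*x)
```

```text
[[0.6694 0.3697]
 [0.659  0.2913]
 [0.6483 0.2127]
 [0.6375 0.1338]] -0.1342237076394298 origin [0.5544 0.2653] mid seams [0.5545 0.2654]
```

Emit:
apply_moves([
  [0, 0, 0.04, 0, 0, -0.008, 1],
  [0, 0, 0.03, 0, 0, 0, 1],
  [0, 0, 0.02, 0, 0, 0, 1],
  [0, 0, 0.012, 0, 0, 0, 1],
  [0, 0, 0, 0, 0, 0, 1],
])

```text
t: 16.62
tcp_pos: [0.5516, 0.2615, 0.0342]
tool_rot: [0.998, -0.061, -0.003, -0.0]
force: [0.2, -0.1, -2.5]
finger_gap: 0.38
gripper_force: 60.7
```

Emit:
apply_moves([
  [0.0015, -0.002, 0, 0, 0, -0.006, 1],
  [0, 0, 0.006, 0, 0, 0, 1],
  [0, 0, 0.004, 0, 0, 0, 1],
  [0, 0, 0.003, 0, 0, 0, 1],
  [0, 0, 0.003, 0, 0, 0, 1],
  [0, 0, 0.001, 0, 0, 0, 1],
  [0, 0, 0, 0, 0, 0, 1],
])

```text
t: 17.5
tcp_pos: [0.554, 0.2637, 0.0179]
tool_rot: [0.998, -0.058, -0.002, -0.001]
force: [0.1, 0.0, -2.5]
finger_gap: 0.376
gripper_force: 60.7
```

Emit:
apply_moves([
  [0, 0, 0.001, 0, 0, 0.007, 1],
  [0, 0, 0.0005, 0, 0, 0, 1],
  [0, 0, 0, 0, 0, 0, 1],
])

```text
t: 17.88
tcp_pos: [0.5541, 0.2638, 0.0171]
tool_rot: [0.998, -0.062, -0.002, -0.001]
force: [-1.8, -1.4, 3.6]
finger_gap: 0.379
gripper_force: 61.2
```

Emit:
apply_moves([
  [0, 0, 0, 0, 0, 0, -0.2],
  [0, 0, 0, 0, 0, 0, -0.2],
  [0, 0, -0.03, 0, 0, 0, -0.2],
  [0, 0, -0.055, 0, 0, 0, -0.2],
  [0, 0, -0.06, 0, 0, 0, -0.2],
  [0, 0, -0.055, 0, 0, 0, -0.2],
])

```text
t: 18.62
tcp_pos: [0.555, 0.2634, 0.2184]
tool_rot: [0.998, -0.062, -0.002, -0.001]
force: [0.6, -0.2, -1.0]
finger_gap: 0.595
gripper_force: 0.0
```

Run:
```python
from h import *
s=sense();print(s["tcp_pos"],s["q"])
rows([.448,-.244,.25],-1.34,-1)
```

```text
[0.555  0.2634 0.2184] [0.2599 0.5284 1.4721 0.0033 1.1442 1.9526]
[-0.0049, 0.0574, -0.0036, -0.0, 0.0, -0.039, -1]
[-0.0071, 0.0572, -0.0036, -0.0, 0.0, -0.039, -1]
[-0.0094, 0.0568, -0.0036, -0.0, 0.0, -0.039, -1]
[-0.0116, 0.0564, -0.0035, -0.0, 0.0, -0.039, -1]
[-0.0138, 0.0559, -0.0035, -0.0, 0.0, -0.039, -1]
[-0.016, 0.0553, -0.0035, -0.0, 0.0, -0.039, -1]
[-0.0182, 0.0547, -0.0035, -0.0, 0.0, -0.039, -1]
[-0.0203, 0.0539, -0.0035, -0.0, 0.0, -0.039, -1]
[-0.0224, 0.0531, -0.0035, -0.0, 0.0, -0.039, -1]
```

Emit:
apply_moves([
  [-0.005, 0.0575, -0.0035, 0, 0, -0.039, -1],
  [-0.007, 0.057, -0.0035, 0, 0, -0.039, -1],
  [-0.0095, 0.057, -0.0035, 0, 0, -0.039, -1],
  [-0.0115, 0.0565, -0.0035, 0, 0, -0.039, -1],
  [-0.014, 0.056, -0.0035, 0, 0, -0.039, -1],
  [-0.016, 0.0555, -0.0035, 0, 0, -0.039, -1],
  [-0.018, 0.0545, -0.0035, 0, 0, -0.039, -1],
  [-0.0205, 0.054, -0.0035, 0, 0, -0.039, -1],
])

```text
t: 19.62
tcp_pos: [0.4586, -0.1897, 0.2443]
tool_rot: [0.995, 0.095, -0.002, -0.001]
force: [1.0, 0.2, -0.9]
finger_gap: 0.996
gripper_force: 0.0
```

Emit:
apply_moves([
  [-0.0225, 0.053, -0.0035, 0, 0, -0.039, -1],
  [0, 0, 0, 0, 0, 0, -1],
])

```text
t: 19.88
tcp_pos: [0.4468, -0.2486, 0.2478]
tool_rot: [0.994, 0.111, -0.001, 0.0]
force: [-0.0, 0.4, 0.3]
finger_gap: 1.0
gripper_force: 0.0
```

Run:
```python
from h import *
import pickle
s=sense();im=snapshot("wrist");cv2.imwrite("pics/w7.png",im[:,:,::-1]);pickle.dump(s,open("w7.pkl","wb"))
print(s["t"],s["tcp_pos"],s["tool_rot"],s["q"],s["finger_gap"],s["force"])
```

```text
19.875 [ 0.4468 -0.2486  0.2478] [ 0.9939  0.1107 -0.0015  0.0001] [-0.7252  0.3545  1.6931 -0.0026  1.0958  0.625 ] 0.9999156229644784 [-0.0194  0.416   0.2581]
```

View pics/w7.png

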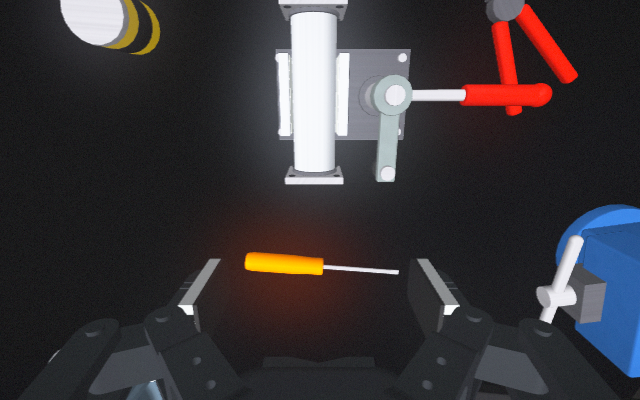

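The clamp is fully open, its arm lying along the pipe and clear of it. The pipe's robot-side flange edge is at (314,181) and its far flange at about (313,2). The cradle cheeks run from row 53 to row 135 around column 313.

Run:
```python
from h import *
import pickle
s=pickle.load(open("w7.pkl","rb"));C=cam("wrist",s)
b=cast(C,[(312.5,53),(313,135)],.058)[:,:2];print("cradle",b.mean(0),np.linalg.norm(b[1]-b[0]))
f=cast(C,[(314,184),(313,2)],.072)[:,:2];print("flange",f,np.linalg.norm(f[1]-f[0]),f.mean(0))
e=cast(C,[(285,180),(343,180)],.072)[:,:2];print(np.linalg.norm(e[1]-e[0]))
t=cast(C,[(316,168),(313.5,15)],.064)[:,:2];d=t[1]-t[0];yaw=np.arctan2(d[1],d[0]);print("tube yaw",yaw)
c=f.mean(0);x=np.array([np.cos(yaw),np.sin(yaw)]);hub=cast(C,(395,95),.104)[0,:2];print("hub",hub,"from hub",hub+.072*np.array([-x[1],x[0]]))
h=cast(C,[(465,95),(548,95)],.106)[:,:2];print("handle yaw",np.arctan2(*(h[1]-h[0])[::-1])+np.pi/2)
```

```text
cradle [ 0.5263 -0.2258] 0.07847432307758666
flange [[ 0.44   -0.2463]
 [ 0.6033 -0.2093]] 0.1674971411678996 [ 0.5217 -0.2278]
0.0611303970835186
tube yaw 0.2358528771980619
hub [ 0.5424 -0.2963] from hub [ 0.5255 -0.2263]
handle yaw 0.22207085315230146
```

Run:
```python
from h import *
rows([.5854,-.2125,.12],.226-np.pi/2,-1,n=4)
```

```text
[0.0358, -0.0004, 0.0317, -0.001, 0.001, -0.001, -1]
[0.0358, -0.0004, 0.0318, -0.001, 0.001, -0.001, -1]
[0.0358, -0.0004, 0.0318, -0.001, 0.001, -0.001, -1]
[0.0357, -0.0004, 0.0318, -0.001, 0.001, -0.001, -1]
```

Emit:
apply_moves([
  [0.036, -0.0005, 0.032, 0, 0, 0, -1],
  [0.036, -0.0005, 0.032, 0, 0, 0, -1],
  [0.036, -0.0005, 0.032, 0, 0, 0, -1],
  [0.035, 0, 0.031, 0, 0, 0, -1],
  [0, 0, 0.03, 0, 0, 0, -1],
  [0, 0, 0, 0, 0, 0, -1],
])

```text
t: 20.68
tcp_pos: [0.5834, -0.2066, 0.0872]
tool_rot: [0.993, 0.115, -0.005, -0.004]
force: [-0.5, 0.3, -0.1]
finger_gap: 1.004
gripper_force: 0.0
```

Run:
```python
from h import *
s=sense();print(s["tcp_pos"],s["tool_rot"]);rows([.5854,-.2125,.022],.226-np.pi/2,-1,n=4)
```

```text
[ 0.5834 -0.2066  0.0872] [ 0.9934  0.1149 -0.0052 -0.0036]
[0.0003, 0.0017, 0.0163, -0.002, 0.002, 0.001, -1]
[0.0003, 0.0016, 0.0163, -0.002, 0.002, 0.001, -1]
[0.0002, 0.0016, 0.0163, -0.002, 0.002, 0.001, -1]
[0.0002, 0.0016, 0.0163, -0.002, 0.002, 0.001, -1]
```

Emit:
apply_moves([
  [0.0005, 0.006, 0.004, -0.007, 0.008, 0, -1],
  [0, 0, 0.03, 0, 0, 0, -1],
  [0, 0, 0.022, 0, 0, 0, -1],
  [0, 0, 0.009, 0, 0, 0, -1],
  [0, 0, 0, 0, 0, 0, -1],
])

```text
t: 21.3
tcp_pos: [0.5875, -0.2164, 0.0255]
tool_rot: [0.994, 0.113, 0.003, 0.002]
force: [-0.3, 0.8, 0.0]
finger_gap: 0.998
gripper_force: 0.0
```

Emit:
apply_moves([
  [-0.001, -0.004, 0.003, 0, 0, 0, -1],
  [0, 0, 0, 0, 0, 0, 1],
  [0, 0, 0, 0, 0, 0, 1],
  [0, 0, 0, 0, 0, 0, 1],
  [0, 0, 0, 0, 0, 0, 1],
  [0, 0, 0, 0, 0, 0, 1],
], force=110)

```text
t: 22.05
tcp_pos: [0.5861, -0.2125, 0.0228]
tool_rot: [0.994, 0.114, 0.003, 0.002]
force: [-0.5, 1.0, 5.4]
finger_gap: 0.51
gripper_force: 110.9
```

Run:
```python
from h import *
s=sense();p=s["tcp_pos"];print(p,s["tool_rot"],s["q"],s["ft_torque"])
```

```text
[ 0.5861 -0.2125  0.0228] [0.9935 0.1136 0.0029 0.0022] [-0.5267  0.8048  1.5756 -0.      0.7539  0.8164] [ 0.1688  0.0923 -0.0528]
```

Emit:
apply_moves([
  [0, 0, -0.015, 0, 0, 0, 1],
  [0, 0, -0.025, 0, 0, 0, 1],
  [0, 0, -0.03, 0, 0, 0, 1],
  [0, 0, -0.015, 0, 0, 0, 1],
  [0, 0, 0, 0, 0, 0, 1],
])

```text
t: 22.68
tcp_pos: [0.5856, -0.2124, 0.108]
tool_rot: [0.994, 0.114, 0.003, 0.003]
force: [-0.6, 0.0, -3.1]
finger_gap: 0.509
gripper_force: 112.1
```

Run:
```python
from h import *
import pickle
print("tape",cast(cam("wrist",pickle.load(open("w3.pkl","rb"))),np.array([(120,45)])/.9375,.03),"socket",cast(cam("wrist",pickle.load(open("w3.pkl","rb"))),np.array([(293,218)])/.9375,.06))
s=sense();p=s["tcp_pos"];print(p,s["tool_rot"],s["q"],s["ft_torque"],s["force"])
rows([.6715,-.123,p[2]],-.127-np.pi/2,1,n=4)
```

```text
tape [[ 0.7656 -0.2028  0.03  ]] socket [[0.7814 0.0302 0.06  ]]
[ 0.5856 -0.2124  0.108 ] [0.9935 0.1136 0.0032 0.0025] [-0.5269  0.6764  1.5452 -0.0003  0.9118  0.8163] [ 0.0666 -0.187   0.0443] [-0.565   0.0479 -3.0528]
[0.026, -0.0169, 0.0001, 0.001, -0.002, 0.089, 1]
[0.0244, -0.0192, 0.0, 0.001, -0.002, 0.089, 1]
[0.0226, -0.0212, 0.0, 0.001, -0.002, 0.089, 1]
[0.0206, -0.0232, 0.0, 0.001, -0.002, 0.089, 1]
```

Emit:
apply_moves([
  [0.026, -0.017, 0, 0, 0, 0.089, 1],
  [0.0245, -0.019, 0, 0, 0, 0.089, 1],
  [0.0225, -0.021, 0, 0, 0, 0.089, 1],
  [0.0205, -0.023, 0, 0, 0, 0.089, 1],
  [0, 0, 0.035, 0, 0, 0, 1],
  [0, 0, 0.03, 0, 0, 0, 1],
  [0, 0, 0.015, 0, 0, 0, 1],
  [0, 0, 0, 0, 0, 0, 1],
])

```text
t: 23.68
tcp_pos: [0.67, -0.1231, 0.0249]
tool_rot: [0.998, -0.064, 0.0, 0.001]
force: [0.1, 0.2, -3.2]
finger_gap: 0.51
gripper_force: 112.2
```

Emit:
apply_moves([
  [0, 0, 0.005, 0, 0, 0, 1],
  [0, 0, 0.003, 0, 0, 0, 1],
  [0, 0, 0.002, 0, 0, 0, 1],
  [0, 0, 0.001, 0, 0, 0, 1],
  [0, 0, 0, 0, 0, 0, 1],
])

```text
t: 24.3
tcp_pos: [0.6715, -0.1234, 0.0162]
tool_rot: [0.998, -0.064, 0.003, 0.001]
force: [-0.9, -0.6, -3.4]
finger_gap: 0.508
gripper_force: 112.2
```

Emit:
apply_moves([
  [0, 0, 0.0015, 0, 0, 0, 1],
  [0, 0, 0.001, 0, 0, 0, 1],
  [0, 0, 0.0005, 0, 0, 0, 1],
  [0, 0, 0, 0, 0, 0, 1],
])

```text
t: 24.8
tcp_pos: [0.6718, -0.1235, 0.0132]
tool_rot: [0.998, -0.064, 0.003, 0.001]
force: [0.9, -0.6, -2.3]
finger_gap: 0.507
gripper_force: 112.2
```

Emit:
apply_moves([
  [0, 0, 0.001, 0, 0, 0, 1],
  [0, 0, 0.0005, 0, 0, 0, 1],
  [0, 0, 0, 0, 0, 0, 1],
])

```text
t: 25.18
tcp_pos: [0.6719, -0.1235, 0.0131]
tool_rot: [0.998, -0.064, 0.003, 0.002]
force: [-0.7, 0.6, 4.8]
finger_gap: 0.513
gripper_force: 113.1
```

Emit:
apply_moves([
  [0, 0, 0, 0, 0, 0, -0.6],
  [0, 0, 0, 0, 0, 0, -0.6],
  [0, 0, -0.03, 0, 0, 0, -1],
  [0, 0, -0.05, 0, 0, 0, -1],
  [-0.035, 0, -0.05, 0, 0, 0, -1],
  [-0.035, 0, -0.05, 0, 0, 0, -1],
  [-0.05, 0, -0.03, 0, 0, 0, -1],
  [-0.02, 0, 0, 0, 0, 0, -1],
])

```text
t: 26.18
tcp_pos: [0.5302, -0.1046, 0.2234]
tool_rot: [0.998, -0.064, 0.004, 0.002]
force: [-0.0, -0.1, -0.3]
finger_gap: 0.998
gripper_force: 0.0
```

Run:
```python
from h import *
import pickle
apply=None
s=sense();im=snapshot("wrist");cv2.imwrite("pics/w8.png",im[:,:,::-1]);pickle.dump(s,open("w8.pkl","wb"));C=cam("wrist",s)
print(s["t"],s["tcp_pos"],s["tool_rot"])
g=cv2.threshold(cv2.cvtColor(im,cv2.COLOR_RGB2GRAY),120,255,0)[1]
e=proj(C,[(.6105,-.1155,.05)])[0];print("expected px",e)
g[:,:max(0,int(e[0])-60)]=0;g[:,int(e[0])+60:]=0;g[220:]=0
n,_,st,ce=cv2.connectedComponentsWithStats(g);k=[i for i in range(1,n) if st[i,4]>80];print(st[k],ce[k])
cv2.imwrite("pics/c8.png",np.hstack([cv2.resize(im[:,:,::-1],(560,350)),cv2.resize(cv2.merge([g]*3),None,fx=.35,fy=.875)[:350]]))
```

```text
26.175 [ 0.5302 -0.1046  0.2234] [ 0.9979 -0.0641  0.0041  0.002 ]
expected px [317.3473  99.6815]
[[ 282    0   73    5  292]
 [ 295   11   48  167 7359]
 [ 287  181   62   10  493]] [[318.363    1.5205]
 [317.7527  92.3098]
 [318.0406 186.2677]]
```

Run:
```python
from h import *
import pickle
C=cam("wrist",pickle.load(open("w8.pkl","rb")))
f=cast(C,[(318,181),(318.3,5)],.062)[:,:2];d=f[1]-f[0];a=np.arctan2(d[1],d[0]);print(f,np.linalg.norm(d),"c",f.mean(0),a)
q=cast(C,[(318,178),(318,11)],.054)[:,:2];print(q.mean(0),np.linalg.norm(q[1]-q[0]))
c=f.mean(0);rows(np.r_[c,.1],a-np.pi/2,-1,n=4)
```

```text
[[ 0.5331 -0.1061]
 [ 0.6868 -0.1262]] 0.15502417264360913 c [ 0.6099 -0.1161] -0.12990744262720935
[ 0.6093 -0.116 ] 0.15129171488663082
[0.0208, 0.0004, 0.0306, 0.001, -0.001, 0.0, -1]
[0.0208, 0.0004, 0.0306, 0.001, -0.001, 0.0, -1]
[0.0208, 0.0004, 0.0305, 0.001, -0.001, 0.0, -1]
[0.0208, 0.0004, 0.0305, 0.001, -0.001, 0.0, -1]
```

Emit:
apply_moves([
  [0.021, 0.0005, 0.0305, 0.001, -0.001, 0, -1],
  [0.021, 0.0005, 0.0305, 0.001, -0.001, 0, -1],
  [0.021, 0.0005, 0.0305, 0.001, -0.001, 0, -1],
  [0.0205, 0.0005, 0.0305, 0.001, -0.001, 0, -1],
  [0, 0, 0.04, 0, 0, 0, -1],
  [0, 0, 0.03, 0, 0, 0, -1],
  [0, 0, 0.014, 0, 0, 0, -1],
  [0, 0, 0, 0, 0, 0, -1],
])

```text
t: 27.22
tcp_pos: [0.6144, -0.1174, 0.0139]
tool_rot: [0.998, -0.064, -0.0, -0.001]
force: [-0.5, -0.2, 0.4]
finger_gap: 0.998
gripper_force: 0.0
```

Emit:
apply_moves([
  [-0.0045, -0.0005, 0.001, 0, 0, 0, -1],
  [0, 0, 0, 0, 0, 0, 1],
  [0, 0, 0, 0, 0, 0, 1],
  [0, 0, 0, 0, 0, 0, 1],
  [0, 0, 0, 0, 0, 0, 1],
  [0, 0, 0, 0, 0, 0, 1],
], force=80)

```text
t: 27.98
tcp_pos: [0.6111, -0.1166, 0.0156]
tool_rot: [0.998, -0.064, 0.002, -0.0]
force: [-0.2, 1.2, 5.3]
finger_gap: 0.515
gripper_force: 81.9
```

Run:
```python
from h import *
s=sense();p=s["tcp_pos"];print(p,s["tool_rot"],s["q"])
y=np.array([.1285,.9917]);t=np.array([.554,.264])-.082*y;print("target",t)
rows(np.r_[t,p[2]+.13],-.129-np.pi/2,1,p0=p+[0,0,.13],n=6)
```

```text
[ 0.6111 -0.1166  0.0156] [ 0.9979 -0.0641  0.0017 -0.0005] [-0.3689  0.8161  1.5772  0.0029  0.7453  1.3281]
target [0.5435 0.1827]
[-0.0176, -0.048, -0.0, -0.0, -0.001, 0.0, 1]
[-0.0176, -0.048, -0.0, -0.0, -0.001, 0.0, 1]
[-0.0176, -0.048, -0.0, -0.0, -0.001, 0.0, 1]
[-0.0176, -0.048, -0.0, -0.0, -0.001, 0.0, 1]
[-0.0176, -0.048, -0.0, -0.0, -0.001, 0.0, 1]
[-0.0176, -0.048, -0.0, -0.0, -0.001, 0.0, 1]
```

Emit:
apply_moves([
  [0, 0, -0.03, 0, 0, 0, 1],
  [0, 0, -0.05, 0, 0, 0, 1],
  [0, 0, -0.05, 0, 0, 0, 1],
])

```text
t: 28.35
tcp_pos: [0.6093, -0.1164, 0.1447]
tool_rot: [0.998, -0.064, -0.0, -0.001]
force: [0.7, -0.9, -2.5]
finger_gap: 0.515
gripper_force: 82.3
```

Emit:
apply_moves([
  [-0.0175, -0.048, 0, 0, 0, 0, 1],
  [-0.0175, -0.048, 0, 0, 0, 0, 1],
  [-0.0175, -0.048, 0, 0, 0, 0, 1],
  [-0.0175, -0.048, 0, 0, 0, 0, 1],
  [-0.0175, -0.048, 0, 0, 0, 0, 1],
  [-0.017, -0.048, 0, 0, 0, 0, 1],
  [0, 0, 0, 0, 0, 0, 1],
])

```text
t: 29.22
tcp_pos: [0.5412, 0.1856, 0.1441]
tool_rot: [0.998, -0.061, -0.0, -0.001]
force: [0.3, -0.4, -3.3]
finger_gap: 0.512
gripper_force: 82.6
```

Run:
```python
from h import *
import pickle
s=sense();im=snapshot("wrist");cv2.imwrite("pics/w9.png",im[:,:,::-1]);pickle.dump(s,open("w9.pkl","wb"))
print(s["t"],s["tcp_pos"],s["tool_rot"],s["q"],s["finger_gap"],s["force"])
```

```text
29.225 [0.5412 0.1856 0.1441] [ 0.9981 -0.0614 -0.0003 -0.0009] [0.1342 0.572  1.6484 0.0024 0.9215 1.8264] 0.5124935641920605 [ 0.2808 -0.3728 -3.2801]
```

View pics/w9.png

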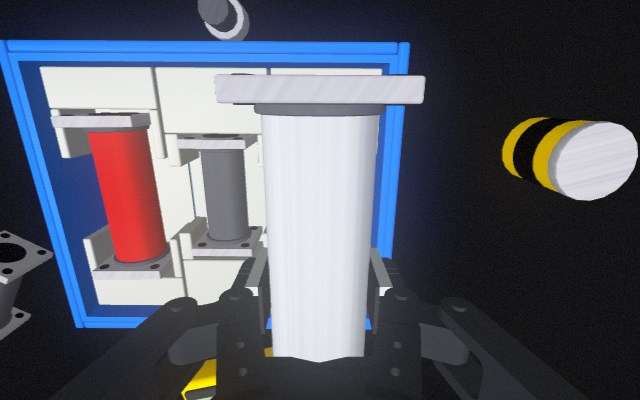

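Both smaller pipes lie down in their pockets. The long pipe hangs over the right-hand compartment. The insert tops' far edge runs from (40,68) via the seam at (155,68) to (383,69), and the pipe's flange spans columns 216 to 424.

Run:
```python
from h import *
import pickle
s=pickle.load(open("w9.pkl","rb"));C=cam("wrist",s);im=cv2.imread("pics/w9.png")
Q=cast(C,[(40,68),(155,68),(268,68.5),(383,69)],.049)[:,:2];d=Q[0]-Q[3];yaw=np.arctan2(-d[0],d[1]);x=np.array([np.cos(yaw),np.sin(yaw)]);y=np.array([-x[1],x[0]])
o=Q.mean(0)-.1*x;print(np.linalg.norm(d),yaw,"origin",o,"long centre",o-.082*y)
f=cast(C,[(216,88),(424,90)],s["tcp_pos"][2]-.0156+.062)[:,:2];print("flange",f,np.linalg.norm(f[1]-f[0]),"mid",f.mean(0),"lateral vs TCP",(f.mean(0)-s["tcp_pos"][:2])@np.c_[x,y])
r=R.from_quat(s["tool_rot"]).as_matrix();print("tool yaw",np.arctan2(r[1,1],r[0,1])+np.pi/2)
o=np.array([.554,.264]);t=o-.082*np.array([.1285,.9917])+.0012*x;print("goal",t,r.T@np.r_[t-s["tcp_pos"][:2],0])
```

```text
0.2418088413772626 -0.12528056359192322 origin [0.5508 0.26  ] long centre [0.5405 0.1786]
flange [[0.6268 0.2041]
 [0.619  0.1446]] 0.06005937970923835 mid [0.6229 0.1744] lateral vs TCP [ 0.0825 -0.001 ]
tool yaw -0.12281868354160208
goal [0.5447 0.1825] [ 0.0038  0.0026 -0.    ]
```

Run:
```python
from h import *
import pickle
for n,r0,sg in (("w4",78,1),("w9",71,-1),("w6",74,-1)):
    im=cv2.imread(f"pics/{n}.png").astype(int);row=im[r0]
    w=(row.min(1)>150)&(np.ptp(row,1)<40);xs=np.nonzero(w)[0];xs=xs[(xs>15)&(xs<500)]
    col=im[50:110,(xs[0]+25)];c2=(col.min(1)>150);top=50+np.argmax(c2)
    print(n,"white",xs[0],xs[-1],"gaps",xs[:-1][np.diff(xs)>1],"top row at left+25:",top)
    if n!="w6":
        C=cam("wrist",pickle.load(open(n+".pkl","rb")))
        a=cast(C,[(xs[0]-.5,r0),(xs[-1]+.5,r0)],.049)[:,:2];th=-.127;y=np.array([-np.sin(th),np.cos(th)]);print(" y-centre in tote axes",(a@y).mean(),np.linalg.norm(a[1]-a[0]))
print("short at",np.array([.5541,.2638])@y,"med",np.array([.5626,.3429])@y-.082)
```

```text
w4 white 25 374 gaps [138 256] top row at left+25: 73
 y-centre in tote axes 0.3316200722585377 0.24105110186860806
w9 white 40 381 gaps [151 266] top row at left+25: 67
 y-centre in tote axes 0.328764340426314 0.24173194526831684
w6 white 142 493 gaps [256 375] top row at left+25: 70
short at 0.3318571271123497 med 0.3293966825583011
```

Emit:
apply_moves([
  [0.0025, 0.0035, 0, 0, 0, 0.003, 1],
  [0, 0, 0.035, 0, 0, 0, 1],
  [0, 0, 0.03, 0, 0, 0, 1],
  [0, 0, 0.015, 0, 0, 0, 1],
  [0, 0, 0, 0, 0, 0, 1],
])

```text
t: 29.9
tcp_pos: [0.5453, 0.1774, 0.0635]
tool_rot: [0.998, -0.066, -0.0, -0.0]
force: [0.0, 1.0, -2.5]
finger_gap: 0.513
gripper_force: 82.5
```

Emit:
apply_moves([
  [-0.002, -0.004, -0.002, 0, 0, 0, 1],
  [0, 0, 0, 0, 0, 0, 1],
])

```text
t: 30.15
tcp_pos: [0.5449, 0.1833, 0.0678]
tool_rot: [0.998, -0.065, 0.002, -0.001]
force: [0.8, 0.3, -2.3]
finger_gap: 0.514
gripper_force: 82.5
```

Emit:
apply_moves([
  [-0.001, 0.0015, 0.006, 0, 0, 0, 1],
  [0, 0, 0.008, 0, 0, 0, 1],
  [0, 0, 0.006, 0, 0, 0, 1],
  [0, 0, 0, 0, 0, 0, 1],
])

```text
t: 30.65
tcp_pos: [0.5423, 0.1814, 0.0455]
tool_rot: [0.998, -0.066, -0.0, -0.001]
force: [0.1, -0.0, -3.0]
finger_gap: 0.513
gripper_force: 82.5
```

No side force and inside the walls, so I'm continuing down.

Emit:
apply_moves([
  [0, 0, 0.007, 0, 0, 0, 1],
  [0, 0, 0.005, 0, 0, 0, 1],
  [0, 0, 0.003, 0, 0, 0, 1],
  [0, 0, 0.002, 0, 0, 0, 1],
  [0, 0, 0, 0, 0, 0, 1],
])

```text
t: 31.28
tcp_pos: [0.5428, 0.1815, 0.0293]
tool_rot: [0.998, -0.066, 0.001, -0.001]
force: [-0.1, -0.2, -2.7]
finger_gap: 0.516
gripper_force: 82.5
```

Emit:
apply_moves([
  [0, 0, 0.0025, 0, 0, 0, 1],
  [0, 0, 0.0015, 0, 0, 0, 1],
  [0, 0, 0.001, 0, 0, 0, 1],
  [0, 0, 0, 0, 0, 0, 1],
])

```text
t: 31.78
tcp_pos: [0.5428, 0.1816, 0.0247]
tool_rot: [0.998, -0.066, 0.001, -0.001]
force: [-0.5, -0.1, -0.7]
finger_gap: 0.514
gripper_force: 83.1
```

Emit:
apply_moves([
  [0, 0, 0.001, 0, 0, 0, 1],
  [0, 0, 0, 0, 0, 0, 1],
])

```text
t: 32.02
tcp_pos: [0.5429, 0.1815, 0.0246]
tool_rot: [0.998, -0.065, 0.001, -0.001]
force: [-2.1, -0.3, 5.7]
finger_gap: 0.512
gripper_force: 83.8
```

Emit:
apply_moves([
  [0, 0, 0, 0, 0, 0, -0.14],
  [0, 0, 0, 0, 0, 0, -0.14],
  [0, 0, 0, 0, 0, 0, -0.14],
])

```text
t: 32.4
tcp_pos: [0.5431, 0.1815, 0.0233]
tool_rot: [0.998, -0.066, 0.001, -0.001]
force: [0.3, -0.2, -0.2]
finger_gap: 0.57
gripper_force: 0.0
```

Emit:
apply_moves([
  [0, 0, -0.015, 0, 0, 0, -0.14],
  [0, 0, -0.03, 0, 0, 0, -0.14],
  [0, 0, -0.05, 0, 0, 0, -0.14],
  [0, 0, -0.06, 0, 0, 0, -0.14],
  [0.02, 0, -0.05, 0, 0, 0, -0.14],
  [0, 0, -0.03, 0, 0, 0, -0.14],
  [0, 0, 0, 0, 0, 0, -0.14],
])

```text
t: 33.28
tcp_pos: [0.5641, 0.1788, 0.2623]
tool_rot: [0.998, -0.066, 0.004, -0.001]
force: [0.1, 0.2, -0.7]
finger_gap: 0.572
gripper_force: 0.0
```

Run:
```python
from h import *
s=sense();a=snapshot("wrist");b=snapshot("scene")
print(s["t"],s["tcp_pos"],s["force"])
c=np.zeros((560,720,3),np.uint8);c[:250,:400]=cv2.resize(a[:,:,::-1],(400,250));c[250:,:]=cv2.resize(b[110:345,180:460,::-1],(720,604))[:310]
c[:250,400:]=cv2.resize(b[230:340,230:371,::-1],(320,250));cv2.imwrite("pics/f.png",c)
```

```text
33.275 [0.5641 0.1788 0.2623] [ 0.1032  0.2383 -0.7205]
```

View pics/f.png

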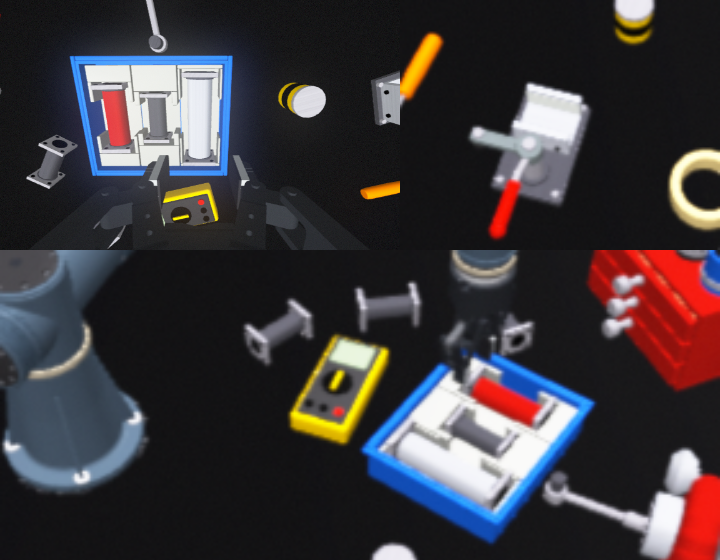

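The picture shows all three pipes down in their own compartments: red at (117,118), short at (157,115) and long at (199,115) in the wrist panel. The clamp is open, the other things are where they were, and the arm is clear.

```bash
python3 -c "
from station import *
print(sign_off())"
```

```text
the job is handed in; nothing more can be done
None
```

I handed the job in at about 33 s of the 72 s allowed: the clamp is open at its end stop, and all three pipes were set down in their own tote compartments, the long one after being put down on the bench and regripped round its middle.

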